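Tap the die block home under the press bridge

TASK

Draw the tapping bar out from under the low shelf by its brass head and lay it down on the bench; then take it again by its handle and, with its brass face, nudge the steel die block into the covered slideway in small light taps (about a centimetre or less each, drawing the bar back clear of the block between them) until the block rests against the stop hidden inside. Feel for the stop and do not knock it back, do not touch the block with the gripper, and leave the dish, jar and weight alone. At the end lay the bar flat on the bench, clear of the slideway, and let go.

Things in the scene. Friction and masses are not known exactly. Their poses are not given: they have to be found in the camera images.
- bar_head (a point): Centre of the brass head (block 30 long, 22 wide, 22 mm high) of the tapping bar, a straight bar 180 mm long, about 0.3 kg, lying flat; 11 mm above the bench then. +x points along the bar from handle to brass face, which is 15 mm ahead; z up. At the start only the head and about 10 mm of handle stick out from under the shelf.
- bar_middle (a point): Middle of the bar's length and height, 75 mm behind the head's centre, 90 behind the face, 11 mm above the bench lying; axes as bar_head. The handle, dark steel 14 x 14 mm, runs from 60 mm ahead to 76 mm behind this point, then a 14 mm long end knob, 22 x 22 mm. The handle's underside is 4 mm above the bench. The centre of mass is within 15 mm of here.
- bar_face (a point): Centre of the brass striking face at the front end of the bar, 15 mm ahead of bar_head; same axes.
- shelf: Low fixed wooden shelf, 165 mm deep, 130 mm wide, 42 mm high, under which the bar's handle lies. Origin on the bench under the centre of its open front edge; +x points out of the opening (the way the bar is drawn out), z up. Headroom 32 mm, clear width 94 mm.
- bed: Fixed steel press bed with a covered slideway. Origin on the bench under the centre of the slideway's mouth; +x points into it, the way the block must go; z up. Floor plate 86 mm wide, 6 mm thick, from 35 mm before the mouth to the closed back 150 mm inside. On the open apron before the mouth the side guides stand 28 mm above the bench. Roof underside 42 mm, top 52 mm up, with a 12 mm high bush.
- bed_mouth (a point): Centre of the slideway's mouth at floor level, 6 mm above the bench; axes as bed. The channel is 42 mm wide. A steel stop hidden inside ends the block's travel: its front face lies 72 to 96 mm in from the mouth, each time elsewhere and not visible. It is held by friction only: it stands firm up to about 15 N and slips back when pushed harder.
- die_back (a point): Centre of the rear face (the one to tap) of the steel die block, 18 mm above the bench. +x points the way it must travel, z up. The block is 50 long, 40 wide, 24 mm high, with two shallow round marks on top; it lies on the slideway floor, front end 8 to 18 mm inside the mouth, rear end over the apron. 0.25 to 0.5 kg; it slides under about 1 to 6 N.
- die_nose (a point): Centre of the front face of the die block, 50 mm ahead of die_back; same axes.
- dish: Bystander: white ceramic dish, 72 mm across, 28 mm high. Origin under its centre.
- jar: Bystander: glass jar with a metal cap, 50 mm across, 60 mm high. Origin under its centre.
- weight: Bystander: steel weight with a knob, 44 mm across, 50 mm high. Origin under its centre.
Things that resemble listed ones, but are neither listed nor needed, are in the scene too. Leave any green or pink look-alike of the part that bears die_back alone.

How it is judged:
By the outcome, as a careful person would: the job done as asked, in the order asked, and still so for the second after the job is handed in, with the robot touching nothing.
It also fails if it takes over 66 s, if anything falls off the work surface, if the arm or the gripper's body presses on something with over 40 N, if the wrist force passes 120 N, or if a joint passes its speed limit or range.

ROBOT

A 6-joint arm with a two-finger parallel gripper is mounted at the origin on the work surface. World frame = base frame: x ahead of the robot, y to its left, z up, the work surface at z = 0. Lengths are in m, angles in degrees, forces in N, time in s.
With the tool pointing down it reaches from about 0.25 to 0.725 m from the base axis. Payload 9.7 kg.
Tool frame: the origin (TCP) lies midway between the tips of the shut fingers; the grasp point (between the pads) lies bot.grasp_offset behind it (bot.grasp_offset is the distance from the TCP to the grasp point, in m); x points along the fingers, y is the direction in which the jaws open and shut, and the axes are right-handed (so a half turn about x gives the same grasp; the last joint's range is limited). The gripper opens to 85 mm and grips with 20 to 120 N. Pads are 22 mm wide; open, the fingers measure 114 mm over their backs; the gripper's body (76 mm by 85 mm) begins 54 mm behind the grasp point. The pads swing forward as they close: fully open they stand 13 mm farther back than shut.
Start: joints at [66.864, 4.979, 10.078, 95.1, 0, 90], TCP at [0.216, 0.506, 0.231] pointing down, gripper open.
Joint ranges: [-179.16, 179.16], [-48.56, 103.87], [-65.8, 70.77], [-126.05, 130.52], [-82.76, 87.17], [-180, 180]. Speed limits (degrees/s): [127.2, 127.2, 147.25, 180, 180, 180].

INTERFACE

Orientations are given as [roll, pitch, yaw] about the fixed x, y, z axes, in that order (R = Rz(yaw) Ry(pitch) Rx(roll)).
In Python, from workcell import status, camera, bot gives the robot as it stands.
- The arm moves only by the shell command python3 -m jog 'ROWS' [OPENING] [FORCE]. ROWS is text: rows parted by semicolons, each of 4 numbers parted by spaces: the shift along the tool's x, y, z in mm, then the turn about the tool's x in degrees. A call has exactly 8 rows; each row is the pose to reach, as a shift and turn from the pose commanded when the call began, along the tool's axes at that moment; what a row does not reach only later rows make up. A row lasts 1/8 s, in which the tool goes at most 62.5 mm and 10.7 degrees, less where a joint would pass 70% of its speed; a pose out of reach is approached as far as the arm can. A call with a gripper value outside its range is refused whole. OPENING is the opening, from 0 (shut) to 1 (fully open), set as the call begins (- or left out, the last holds). The fingers move at their own pace and stop on an object; FORCE is the grip in N (left out, the last holds). Time passes only in rows, so rows that repeat a pose let the fingers close, or fill a call up. It gives the time, the measured TCP pose, the force and the opening at its end, in the units of the state.
- status.get_obs(): the state, without advancing time (a new reading comes with each control period).
- camera(name): name is "side" or "top"; returns a dict with "color" (420x560x3 uint8, red, green, blue), "vfov" (degrees; the focal length in pixels is half the picture's height over the tangent of half this angle, whatever the lens; pixels are square), "cx", "cy" (the principal point, pixels), "rvec" (rotation vector, rad) and "tvec" (3), from world to camera coordinates, as OpenCV has them. Camera axes: x right, y down, z forward; pixel columns grow to the right and rows downward; lengths in m; the calibration is good to about 2 mm. A picture is of the moment at which its call begins. There is no depth.
- bot.job_done(): hands the job in, once; it reports no verdict.
The state is a dict: "time": time; "q": joint angles; "qd": joint speeds; "joint_efforts": joint torques, N m; "ee_pos": TCP position; "tcp_rot": TCP orientation; "wrist_force": force on the tool from outside, world axes, zero at the start; "torque": the same for the moment, N m; "opening": finger opening in m.
Only numpy, scipy, OpenCV 4.12 (cv2) and the standard library are available. Lean on these libraries where they do the work, as an engineer would, in place of code of your own. Each camera call takes 0.05 s, during which the arm holds its last target. There are 200 camera calls.

## Working session

There is one attempt and no reset: what is moved stays moved. The work goes in short steps, Python scripts to look and compute and a shell command to move; the robot and the scene stay as the last step left them, time stands still between calls to the robot, and variables do not carry over. Pictures are saved under pics/ and viewed, about 8 in all and at most 12, crops included, and the job is handed in when it is done.

```bash
mkdir -p pics; cat > h.py <<'E'
import numpy as np, cv2
from scipy.spatial.transform import Rotation as R
from workcell import status, camera, bot
def snap(name):
    c=camera(name); c['R']=cv2.Rodrigues(np.array(c['rvec'],float))[0]; c['t']=np.array(c['tvec'],float).ravel()
    c['f']=210/np.tan(np.radians(c['vfov']/2)); return c
def ray(c,u,v):
    d=c['R'].T@np.array([(u-c['cx'])/c['f'],(v-c['cy'])/c['f'],1]); return -c['R'].T@c['t'],d
def onz(c,u,v,z):
    o,d=ray(c,u,v); return o+d*(z-o[2])/d[2]
def proj(c,p):
    q=c['R']@np.array(p,float)+c['t']; return c['cx']+c['f']*q[0]/q[2],c['cy']+c['f']*q[1]/q[2]
def save(c,fn,roi=None,s=1):
    im=c['color'][:,:,::-1]
    if roi: im=im[roi[1]:roi[3],roi[0]:roi[2]]
    cv2.imwrite('pics/'+fn,cv2.resize(im,None,fx=s,fy=s,interpolation=cv2.INTER_CUBIC))
E
python3 - <<'E'
from h import *
import pickle
for n in('top','side'):
    c=snap(n); save(c,n+'0.png',s=1.4); pickle.dump(c,open(n+'0.pkl','wb'))
    print(n,c['vfov'],c['cx'],c['cy'],-c['R'].T@c['t'],{k for k in c})
print(status.get_obs(), bot.grasp_offset)
E
```

```text
top 55.20529715148438 284.82551090665817 200.7927228917273 [ 0.43783925 -0.00243689  0.95020684] {'tvec', 'f', 'color', 'vfov', 'rvec', 'cy', 'R', 'cx', 't'}
side 55.560296954033134 289.3854737998824 206.8705774183628 [0.54722462 0.88911301 0.57891674] {'tvec', 'f', 'color', 'vfov', 'rvec', 'cy', 'R', 'cx', 't'}
{'time': 0.1, 'q': array([ 6.68629343e+01,  5.00936988e+00,  1.00394634e+01,  9.51000152e+01,
       -1.80494764e-03,  9.00005725e+01]), 'qd': array([ 0.02015258, -0.07285145,  0.18161927, -0.02949968, -0.01835398,
        0.03964718]), 'joint_efforts': array([ 1.41469704e-04, -5.21562266e+01,  4.65654016e+01,  1.58934260e-02,
       -2.76966853e-05, -3.45791193e-06]), 'ee_pos': array([0.21604053, 0.50557049, 0.23064454]), 'tcp_rot': array([ -88.52073086,   89.93005508, -111.65836795]), 'wrist_force': array([-0.31255277,  0.37191622, -0.15857054]), 'torque': array([ 0.04703058, -0.02075214,  0.03656954]), 'opening': 0.08552165296633933} 0.0187
```

View pics/top0.png

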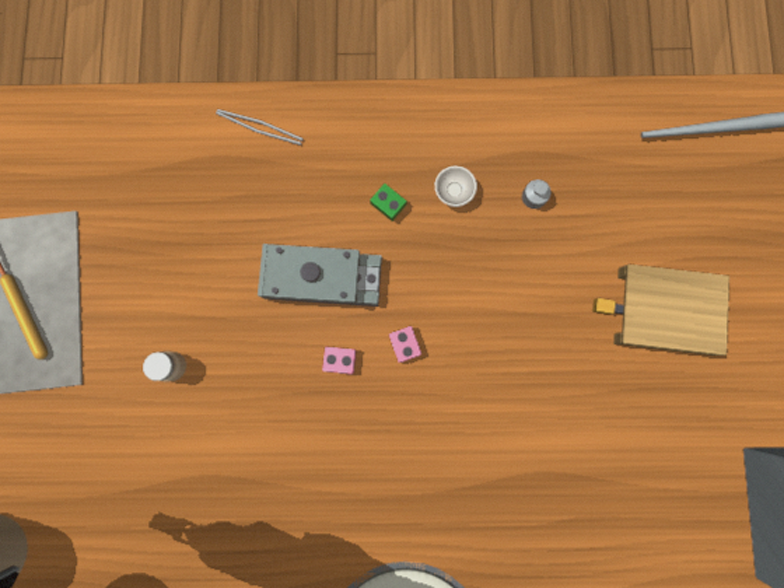

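View pics/side0.png

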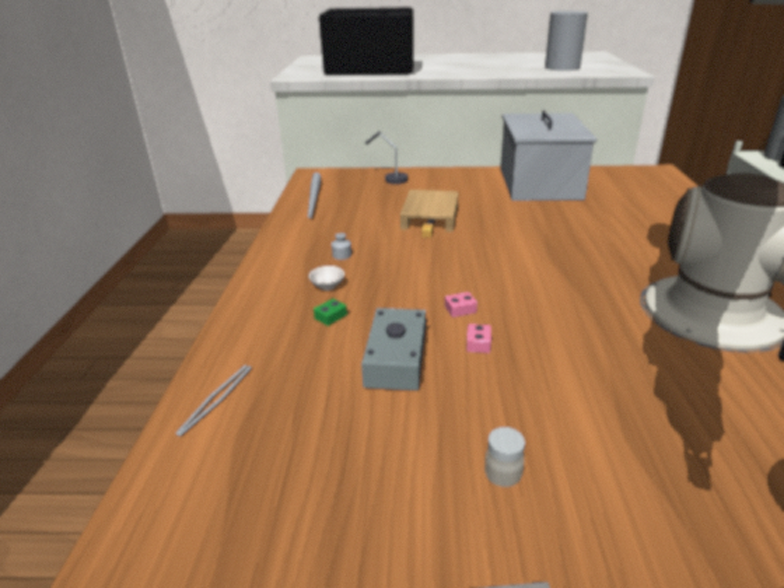

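The top view shows the brass head at about (604,306) in the 1.4x picture, facing left (+y). The bed lies at (260–382, 243–306) with its mouth to the right and the block at (371,279). The dish is at (456,187), the weight at (538,193) and the jar at (160,366). Next I'll measure them.

```bash
python3 - <<'E'
from h import *
import pickle
c=pickle.load(open('top0.pkl','rb')); s=pickle.load(open('side0.pkl','rb'))
hsv=cv2.cvtColor(c['color'],cv2.COLOR_RGB2HSV)
def blob(m,roi):
    z=np.zeros_like(m); x0,y0,x1,y1=roi; z[y0:y1,x0:x1]=m[y0:y1,x0:x1]
    cs,_=cv2.findContours(z,cv2.RETR_EXTERNAL,cv2.CHAIN_APPROX_NONE); return max(cs,key=cv2.contourArea)
def rep(n,ct,z):
    r=cv2.minAreaRect(ct); b=cv2.boxPoints(r); w=np.array([onz(c,*p,z)[:2] for p in b]); 
    print(n,'px',np.round(r[0],1),'ctr',np.round(w.mean(0),4),'edges',np.round([np.linalg.norm(w[1]-w[0]),np.linalg.norm(w[2]-w[1])],4),'dirs',[round(float(np.degrees(np.arctan2(*(w[i+1]-w[i])[::-1]))),1) for i in(0,1)])
print(hsv[219,432],hsv[219,380:450:6].tolist(),hsv[200,480])
m=cv2.inRange(hsv,(18,140,90),(32,255,255)); rep('head',blob(m,(415,205,450,235)),.022)
g=cv2.inRange(hsv,(70,10,40),(120,120,200)); rep('bed',blob(g,(170,160,285,230)),.052)
m=cv2.inRange(hsv,(14,40,150),(26,140,255)); rep('shelf',blob(m,(435,180,530,262)),.042)
# hand pixels /1.4
for n,p,z in(('dish',(456,187),.02),('weight',(538,191),.04),('jar',(158,366),.06),('pink',(405,344),.024),('pink2',(339,360),.024),('green',(389,202),.024)):
    print(n,np.round(onz(c,p[0]/1.4,p[1]/1.4,z),3))
im=c['color'][:,:,::-1]
a=cv2.resize(im[165:230,175:285],None,fx=6,fy=6,interpolation=cv2.INTER_CUBIC)
b=cv2.resize(im[180:260,410:530],None,fx=5.5,fy=5.5,interpolation=cv2.INTER_CUBIC)[:200]
cv2.imwrite('pics/crop1.png',np.vstack([a,b[:200,:660]]))
E
```

```text
[ 20 169 220] [[14, 161, 188], [15, 164, 187], [14, 163, 188], [14, 162, 187], [15, 163, 188], [15, 163, 188], [15, 164, 187], [14, 161, 187], [20, 169, 222], [20, 170, 219], [124, 20, 90], [18, 115, 159]] [ 19 115 179]
head px [431.1 218.4] ctr [ 0.5304 -0.3337] edges [0.0249 0.0344] dirs [-11.5, -99.0]
bed px [220.2 195. ] ctr [0.5867 0.1506] edges [0.0832 0.1578] dirs [-2.1, -94.4]
shelf px [483.  220.6] ctr [ 0.5227 -0.4432] edges [0.1302 0.1728] dirs [-10.2, -97.2]
dish [ 0.738 -0.096  0.02 ]
weight [ 0.723 -0.231  0.04 ]
jar [0.44  0.384 0.06 ]
pink [ 0.471 -0.005  0.024]
pink2 [0.447 0.103 0.024]
green [0.712 0.019 0.024]
```

View pics/crop1.png

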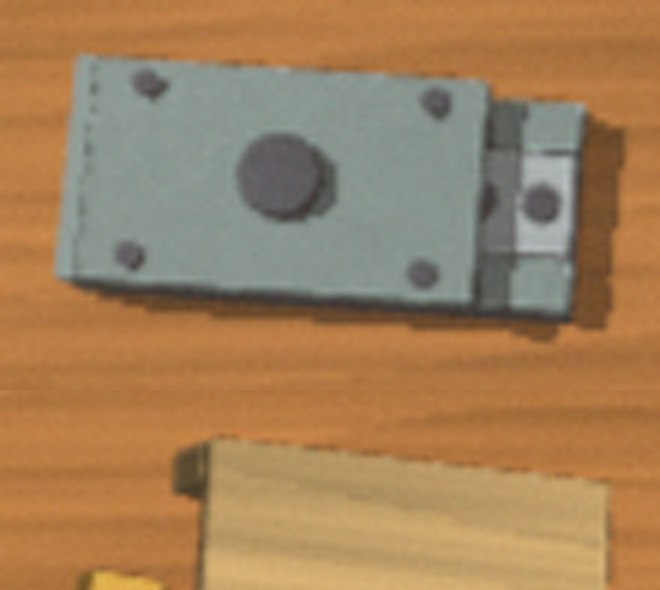

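```bash
python3 - <<'E'
from h import *
import pickle
c=pickle.load(open('top0.pkl','rb')); s=pickle.load(open('side0.pkl','rb'))
def P(x,y): return ((x+.5)/6-.5+175,(y+.5)/6-.5+165)
def W(n,x,y,z): p=onz(c,*P(x,y),z); print(n,np.round(p,4)); return p[:2]
ft=W('ft',487,80,.052);fb=W('fb',472,303,.052);bt=W('bt',79,57,.052);bb=W('bb',57,277,.052)
print('mouth',(ft+fb)/2,'len',np.linalg.norm(ft-bt),np.linalg.norm(fb-bb),'wid',np.linalg.norm(ft-fb))
for a in(bt-ft,bb-fb,ft-fb): print(np.degrees(np.arctan2(a[1],a[0])))
d1=W('die',577,153,.030);d2=W('die',571,253,.030);print('dieback',(d1+d2)/2,'w',np.linalg.norm(d1-d2))
W('apron',586,103,.028);W('apron',571,310,.028)
hsv=cv2.cvtColor(c['color'],cv2.COLOR_RGB2HSV)
print(hsv[212:228,422:446,2]); print(hsv[212:228,422:446,0])
hs=cv2.cvtColor(s['color'],cv2.COLOR_RGB2HSV); m=cv2.inRange(hs,(18,150,90),(32,255,255)); ys,xs=np.nonzero(m[150:180,290:320]); print('side head px',xs.min()+290,xs.max()+290,ys.min()+150,ys.max()+150)
print('proj',proj(s,(.53,-.333,.022)),proj(s,(.53,-.315,0)))
E
```

```text
ft [0.6249 0.0698 0.052 ]
fb [0.5397 0.0754 0.052 ]
bt [0.6359 0.2255 0.052 ]
bb [0.5515 0.2317 0.052 ]
mouth [0.58233008 0.07259497] len 0.1560930402178301 0.15670469174032095 wid 0.08540911042724462
85.96263422672328
85.6960665686341
-3.8170921596446012
die [0.6002 0.0366 0.03  ]
die [0.5611 0.0392 0.03  ]
dieback [0.58066402 0.03790066] w 0.03916442374851583
apron [0.6203 0.0331 0.028 ]
apron [0.5393 0.0394 0.028 ]
[[175 172 172 174 162 165 155 165 170 170 170 170 169 167 166 168 168 169
  165 165 166 168 165 142]
 [170 172 155 137 141 190 204 208 200 184 165 158 146 158 165 168 167 167
  162 165 168 166 166 144]
 [174 165 135 118 141 205 224 221 221 214 210 206 204 211 198 187 169 165
  171 171 173 171 172 143]
 [172 161 126 114 157 207 224 223 222 223 223 224 223 223 219 216 210 181
  168 169 172 172 172 139]
 [172 157 123 116 175 216 223 223 222 223 222 224 220 223 223 222 223 165
  140 168 174 178 177 141]
 [183 151 123 113 187 220 222 222 223 222 221 221 223 222 221 224 222 152
  100 118 128 129 144 129]
 [188 152 121 102 190 220 222 220 219 221 220 219 220 220 222 222 222 15
[... 2018 characters left out ...]
  15
  120 124 120 120 126  17]
 [ 14  14  15  15  15  16  17  18  20  19  22  20  20  20  20  20  19  14
   14   8 135 132   0  18]
 [ 14  15  14  14  14  15  15  15  15  16  16  18  16  18  17  17  16  13
   14  14  15  13  14  18]
 [ 14  14  15  15  14  14  15  15  15  14  14  14  15  15  15  14  14  14
   14  14  14  15  15  17]
 [ 15  15  15  14  14  15  15  15  15  15  15  14  14  14  14  14  15  14
   14  14  14  14  15  16]
 [ 14  14  14  15  14  15  14  14  14  15  14  14  15  14  14  14  14  14
   14  14  14  14  15  16]]
side head px 302 308 161 168
proj (np.float64(305.7358507817195), np.float64(162.23904132321005)) (np.float64(305.76467082760513), np.float64(170.53070729626748))
```

```bash
cat >> h.py <<'E'
def plan(pos,jaw):
    """tool-axis shift (mm) and turn (deg) to TCP pos with jaw-axis azimuth jaw (mod 180)"""
    o=status.get_obs(); M=R.from_euler('xyz',o['tcp_rot'],degrees=True).as_matrix()
    d=M.T@(np.array(pos)-o['ee_pos'])*1000
    a=np.degrees(np.arctan2(M[1,1],M[0,1])); t=-((jaw-a+90)%180-90)
    print('t %.2f pos'%o['time'],np.round(o['ee_pos'],4),'jawaz %.1f'%a,'xdown',np.round(M[:,0],3),'q6 %.0f'%o['q'][5],'open %.4f'%o['opening'],'F',np.round(o['wrist_force'],1))
    print('  shift',np.round(d,1),'turn(tool x) %.1f'%t)
E
python3 -c "
from h import *
plan((.531,-.337,.10),-10)"
```

```text
t 0.10 pos [0.216  0.5056 0.2306] jawaz 66.9 xdown [-0.    -0.001 -1.   ] q6 90 open 0.0855 F [-0.3  0.4 -0.2]
  shift [ 131.5 -650.9  620.7] turn(tool x) 76.9
```

```bash
python3 -m jog '0 -40 38 9.6; 0 -80 76 19.2; 0 -120 114 28.8; 0 -160 152 38.4; 0 -200 190 48; 0 -240 228 57.6; 0 -280 267 67.2; 10 -325 310 76.9' 0.6 80; python3 -c "
from h import *
plan((.531,-.337,.06),-10)"
```

```text
time: 1.1
ee_pos: [0.3738, 0.084, 0.2217]
tcp_rot: [116.0, 89.9, 15.7]
wrist_force: [1.4, 1.4, -0.1]
opening: 0.0511
t 1.10 pos [0.3738 0.084  0.2217] jawaz -10.3 xdown [ 0.001  0.    -1.   ] q6 113 open 0.0511 F [ 1.4  1.4 -0.1]
  shift [161.7 229.8 386.2] turn(tool x) -0.3
```

```bash
python3 -m jog '0 29 48 0; 10 58 96 0; 30 87 144 0; 60 116 192 0; 90 145 240 0; 120 175 290 0; 145 205 340 0; 162 230 386 0'; python3 -m jog '0 0 0 0; 0 0 0 0; 0 0 0 0; 0 0 0 0; 0 0 0 0; 0 0 0 0; 0 0 0 0; 0 0 0 0' ; python3 - <<'E'
from h import *
plan((.531,-.337,.003),-10)
c=snap('side'); save(c,'s1.png',(255,110,355,200),7)
E
```

```text
time: 2.1
ee_pos: [0.5325, -0.3361, 0.0577]
tcp_rot: [-117.7, 89.9, 142.3]
wrist_force: [1.0, 0.8, -0.1]
opening: 0.051
time: 3.1
ee_pos: [0.5325, -0.3346, 0.0593]
tcp_rot: [-101.8, 90.0, 158.2]
wrist_force: [1.0, 0.6, 0.2]
opening: 0.0511
t 3.10 pos [ 0.5325 -0.3346  0.0593] jawaz -10.0 xdown [-0.  0. -1.] q6 68 open 0.0511 F [1.  0.6 0.2]
  shift [56.3 -1.   2.7] turn(tool x) -0.0
```

View pics/s1.png

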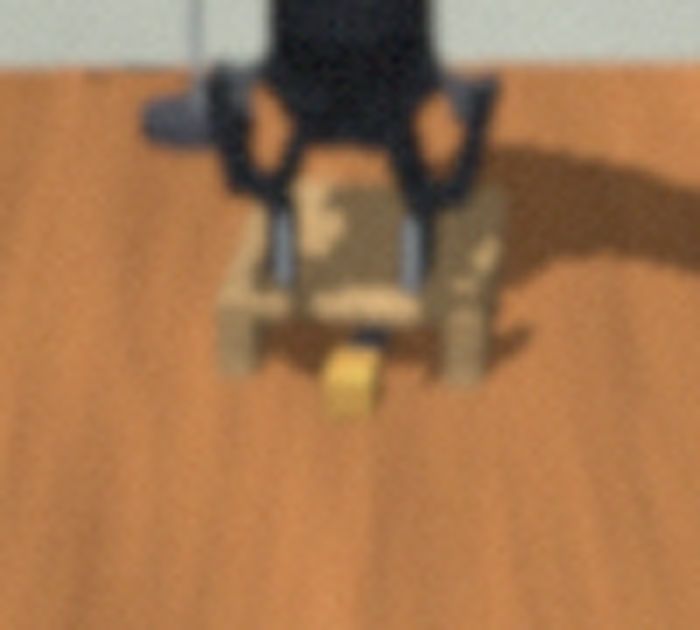

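The fingers (x≈347 in the crop) are centred over the head (353,370). I'll lower and grip.

```bash
python3 -m jog '10 0 1 0; 20 0 2 0; 30 0 2.5 0; 40 -1 2.5 0; 48 -1 2.5 0; 56 -1 2.5 0; 56 -1 2.5 0; 56 -1 2.5 0'; python3 -m jog '0 0 0 0; 0 0 0 0; 0 0 0 0; 0 0 0 0; 0 0 0 0; 0 0 0 0; 0 0 0 0; 0 0 0 0' 0 60;  python3 -c "
from h import *
plan((.5745,-.097,.0035),-4.1)"
```

```text
time: 4.15
ee_pos: [0.5313, -0.337, 0.0037]
tcp_rot: [69.6, 90.0, -30.4]
wrist_force: [0.5, 0.2, 0.3]
opening: 0.0511
time: 5.15
ee_pos: [0.5314, -0.337, 0.004]
tcp_rot: [68.9, 89.9, -31.1]
wrist_force: [-0.7, 1.0, 6.2]
opening: 0.0207
t 5.15 pos [ 0.5314 -0.337   0.004 ] jawaz -10.0 xdown [ 0.001 -0.    -1.   ] q6 68 open 0.0207 F [-0.7  1.   6.2]
  shift [   0.4    0.6 -243.9] turn(tool x) -5.9
```

```bash
python3 -m jog '0 0 -10 0; 0 0 -33 0; 0 0 -60 0; 0 0 -90 0; 0 0 -120 0; 0 0 -150 0; 0 0 -178 0; 0 0 -200 0'; python3 -m jog '0 0 -15 0; 0 0 -30 -2; 0 0.5 -44 -4; 0 0.5 -44 -5.9; 0 0.5 -44 -5.9; 0 0.5 -44 -5.9; 0 0.5 -44 -5.9; 0 0.5 -44 -5.9';python3 - <<'E'
from h import *
plan((.5745,-.097,.0035),-4.1)
c=snap('top'); save(c,'t2.png',(175,150,475,260),2.6)
E
```

```text
time: 6.15
ee_pos: [0.5663, -0.1394, 0.004]
tcp_rot: [36.1, 89.9, -64.0]
wrist_force: [0.1, -5.8, 5.0]
opening: 0.0205
time: 7.15
ee_pos: [0.5743, -0.0956, 0.004]
tcp_rot: [152.6, 89.9, 58.5]
wrist_force: [-1.3, 3.9, 7.1]
opening: 0.021
t 7.15 pos [ 0.5743 -0.0956  0.004 ] jawaz -4.1 xdown [ 0.001  0.001 -1.   ] q6 85 open 0.0210 F [-1.3  3.9  7.1]
  shift [0.5 0.3 1.4] turn(tool x) 0.0
```

View pics/t2.png

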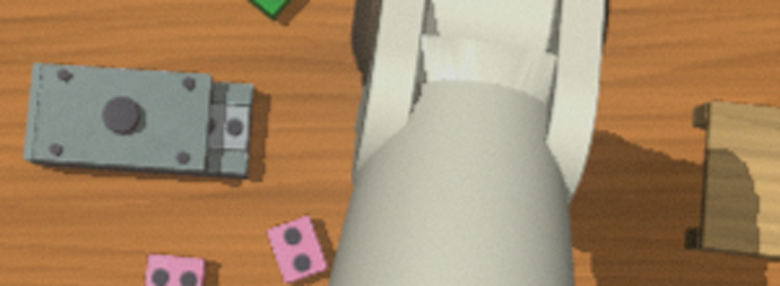

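```bash
python3 -m jog '0 0 0 0; 0 0 0 0; 0 0 0 0; 0 0 0 0; -15 0 0 0; -30 0 0 0; -45 0 0 0; -45 0 0 0' 0.5; python3 -m jog '0 0 12 0; 0 0 35 0; 0 0 60 0; 0 0 85 0; 0 0 100 0; 0 0 100 0; 0 0 100 0; 0 0 100 0';python3 - <<'E'
from h import *
plan((.5745-.007,-.0955-.0998,.0035),-4.1)
c=snap('top'); s=snap('side')
a=cv2.resize(c['color'][150:260,285:465,::-1],None,fx=4,fy=4,interpolation=cv2.INTER_CUBIC)[:300]
b=cv2.resize(s['color'][120:210,240:420,::-1],None,fx=4,fy=4,interpolation=cv2.INTER_CUBIC)[:300]
cv2.imwrite('pics/t3.png',np.vstack([a[:300],b[:300]]))
for n,k in(('top',c),('side',s)):
    h=cv2.cvtColor(k['color'],cv2.COLOR_RGB2HSV); m=cv2.inRange(h,(18,150,190),(23,255,255))
    if n=='top': m[:, :300]=0
    nn,l,st,ce=cv2.connectedComponentsWithStats(m)
    for i in np.argsort(-st[1:,4])[:3]+1: print(n,st[i],ce[i],onz(k,*ce[i],.022) )
print('exp head', proj(c,(.5743,-.0956,.022)), proj(s,(.5743,-.0956,.022)))
E
```

```text
time: 8.2
ee_pos: [0.5752, -0.0969, 0.0505]
tcp_rot: [83.8, 89.8, -10.3]
wrist_force: [0.2, 0.1, 0.5]
opening: 0.0424
time: 9.2
ee_pos: [0.5669, -0.1957, 0.0483]
tcp_rot: [-133.5, 90.0, 132.4]
wrist_force: [-0.3, -0.2, -0.1]
opening: 0.0424
t 9.20 pos [ 0.5669 -0.1957  0.0483] jawaz -4.1 xdown [-0.  0. -1.] q6 75 open 0.0424 F [-0.3 -0.2 -0.1]
  shift [44.8  0.5 -0.4] turn(tool x) 0.0
top [322 197  12   9 101] [327.73267327 200.8019802 ] [ 0.57451121 -0.09592551  0.022     ]
side [287 200   6   6  17] [289.11764706 202.58823529] [ 0.57918493 -0.06535665  0.022     ]
side [287 196   8   4  13] [291.46153846 196.92307692] [ 0.57328978 -0.09727082  0.022     ]
exp head (np.float64(327.5955685208657), np.float64(200.8932194003833)) (np.float64(291.0944637461545), np.float64(197.2134560235777))
```

View pics/t3.png

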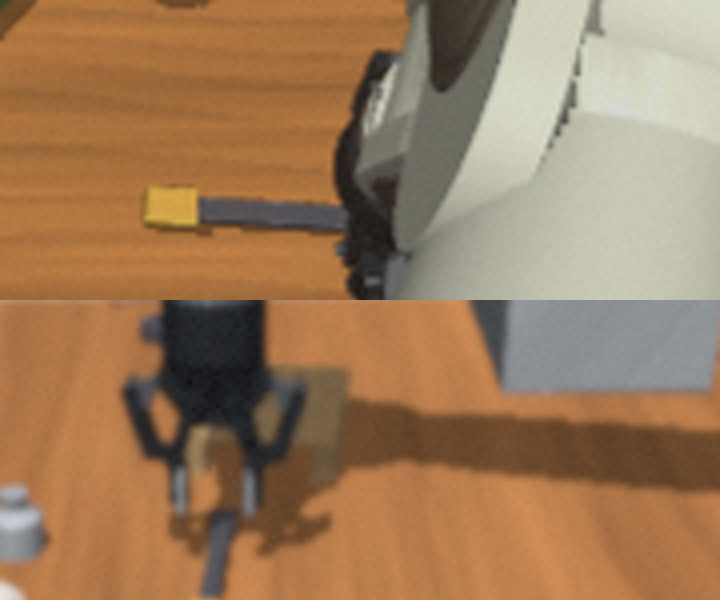

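The bar lies where expected: the head is at (.5745,-.096), and camera and robot agree to within 1 mm. I'll grip the handle, lift it 9 mm and approach.

```bash
python3 -m jog '10 0 0 0; 22 0 0 0; 34 0 0 0; 44 0 0 0; 45 0 0 0; 45 0 0 0; 45 0 0 0; 45 0 0 0'; python3 -m jog '0 0 0 0; 0 0 0 0; 0 0 0 0; 0 0 0 0; 0 0 0 0; 0 0 0 0; -4 0 0 0; -9 0 0 0' 0 100; python3 -m jog '-9 0 0 0; 0 0 -10 0; 0 -1 -30 0; 0 -2 -50 0; 0 -3 -70 0; 0 -3.5 -85 0; 0 -3.5 -95 0; 0 -3.5 -95 0' | tail -3; python3 -c "
from h import *
plan((0,0,0),-4.1)"
```

```text
time: 10.3
ee_pos: [0.5671, -0.1965, 0.0038]
tcp_rot: [76.8, 90.0, -17.3]
wrist_force: [-0.3, 0.5, -1.4]
opening: 0.0427
time: 11.3
ee_pos: [0.5665, -0.1963, 0.012]
tcp_rot: [-100.9, 89.9, 165.0]
wrist_force: [0.0, 0.6, -2.7]
opening: 0.0111
tcp_rot: [50.9, 90.0, -43.2]
wrist_force: [-0.2, 0.4, -1.8]
opening: 0.0112
t 12.30 pos [ 0.5704 -0.1008  0.0124] jawaz -4.1 xdown [ 0. -0. -1.] q6 84 open 0.0112 F [-0.2  0.4 -1.8]
  shift [  12.4 -576.1  -59.9] turn(tool x) 0.0
```

```bash
python3 - <<'E'
from h import *
c=snap('top'); s=snap('side')
a=cv2.resize(c['color'][165:225,235:355,::-1],None,fx=6,fy=6,interpolation=cv2.INTER_CUBIC)[:290]
b=cv2.resize(s['color'][180:290,230:330,::-1],None,fx=5,fy=5,interpolation=cv2.INTER_CUBIC)
b=np.hstack([b,np.zeros((b.shape[0],220,3),np.uint8)])[:310]
cv2.imwrite('pics/t4.png',np.vstack([a,b]))
h=cv2.cvtColor(c['color'],cv2.COLOR_RGB2HSV); m=cv2.inRange(h,(18,150,190),(23,255,255)); m[:230]=m[:230]; m[230:]=0
nn,l,st,ce=cv2.connectedComponentsWithStats(m); i=1+np.argmax(st[1:,4]); print(st[i],ce[i],onz(c,*ce[i],.031))
E
```

```text
[280 195  13   9 107] [286.11214953 199.28037383] [0.57796033 0.00114121 0.031     ]
```

View pics/t4.png

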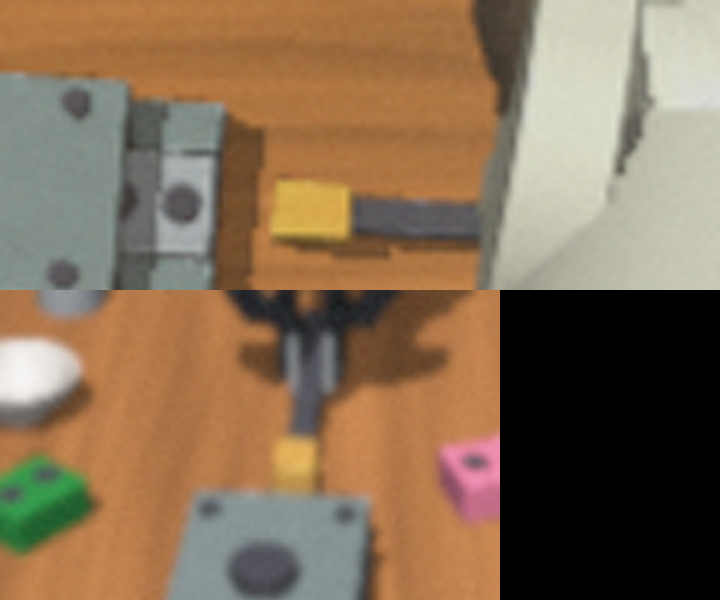

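```bash
python3 - <<'E'
from h import *
import pickle
c=pickle.load(open('top0.pkl','rb')); s=pickle.load(open('side0.pkl','rb'))
o1,d1=ray(c,286.11,199.28);o2,d2=ray(s,289.0,212.1)
k=np.linalg.lstsq(np.c_[d1,-d2],o2-o1,rcond=None)[0]; print(o1+k[0]*d1,o2+k[1]*d2)
E
python3 -m jog '-2 0 -3 0; -2 0 -7 0; -2 0 -11 0; -2 0 -15 0; -2 0 -19 0; -2 0 -23 0; -2 0 -26 0; -2 0 -26 0'; python3 -m jog '0 0 4 0; 0 0 8 0; 0 0 8 0; 0 0 4 0; 0 0 0 0; 0 0 -3 0; 0 0 -5 0; 0 0 -5 0'
```

```text
[0.5778092  0.00114229 0.03199755] [0.57773206 0.00114687 0.03198581]
time: 13.4
ee_pos: [0.5721, -0.0753, 0.0144]
tcp_rot: [174.3, 90.0, 80.2]
wrist_force: [-0.4, 0.1, -3.5]
opening: 0.011
time: 14.4
ee_pos: [0.5725, -0.0702, 0.0144]
tcp_rot: [166.4, 90.0, 72.3]
wrist_force: [-0.4, -0.2, -3.6]
opening: 0.0114
```

```bash
python3 - <<'E'
from h import *
c=snap('top'); save(c,'t5.png',(240,175,320,225),8)
E
```

```text
(no output)
```

View pics/t5.png

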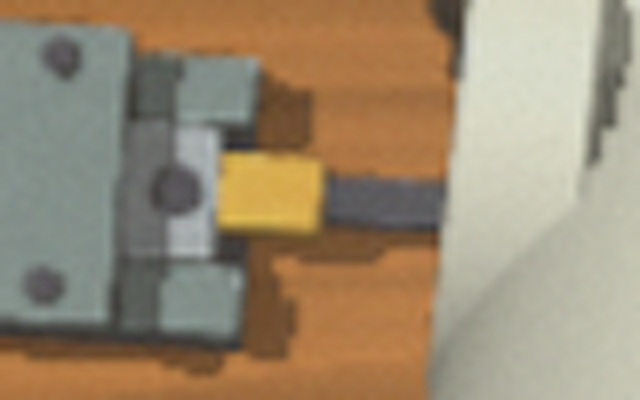

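The block moved about 9 mm and the brass face is centred on it (rear edge at x≈218 in the crop). Force is low, so I'll carry on tapping.

```bash
for i in 1; do python3 -m jog '0 0 4 0; 0 0 6 0; 0 0 3 0; 0 0 0 0; 0 0 -3 0; 0 0 -6 0; 0 0 -8 0; 0 0 -8 0'; done; python3 -m jog '0 0 4 0; 0 0 6 0; 0 0 3 0; 0 0 0 0; 0 0 -3 0; 0 0 -6 0; 0 0 -8 0; 0 0 -8 0';  python3 -m jog '0 0 4 0; 0 0 6 0; 0 0 3 0; 0 0 0 0; 0 0 -3 0; 0 0 -6 0; 0 0 -8 0; 0 0 -8 0'; python3 -m jog '0 0 4 0; 0 0 6 0; 0 0 3 0; 0 0 0 0; 0 0 -3 0; 0 0 -6 0; 0 0 -8 0; 0 0 -8 0'; python3 -m jog '0 0 4 0; 0 0 6 0; 0 0 3 0; 0 0 0 0; 0 0 -3 0; 0 0 -6 0; 0 0 -8 0; 0 0 -8 0'
```

```text
time: 15.45
ee_pos: [0.5731, -0.0622, 0.0144]
tcp_rot: [175.6, 90.0, 81.5]
wrist_force: [-0.8, 0.5, -3.2]
opening: 0.0112
time: 16.45
ee_pos: [0.5737, -0.0542, 0.0144]
tcp_rot: [177.6, 90.0, 83.5]
wrist_force: [0.3, 0.8, -2.7]
opening: 0.0111
time: 17.45
ee_pos: [0.5743, -0.0462, 0.0144]
tcp_rot: [169.7, 90.0, 75.5]
wrist_force: [0.2, -0.3, -2.4]
opening: 0.0107
time: 18.45
ee_pos: [0.5748, -0.0383, 0.0144]
tcp_rot: [173.4, 90.0, 79.3]
wrist_force: [1.2, -1.1, -3.1]
opening: 0.0114
time: 19.45
ee_pos: [0.5754, -0.0303, 0.0144]
tcp_rot: [179.9, 90.0, 85.7]
wrist_force: [0.8, -0.8, -2.2]
opening: 0.0114
```

```bash
cat > ck.py <<'E'
import sys
from workcell import status
o=status.get_obs(); f=o['wrist_force'][1]; print('t %.2f y %.4f F %s'%(o['time'],o['ee_pos'][1],o['wrist_force'].round(1)))
sys.exit(f<-2.8)
E
python3 -m jog '0 0 3 0; 0 0 5 0; 0 0 3 0; 0 0 0 0; 0 0 -2 0; 0 0 -3.5 0; 0 0 -4 0; 0 0 -4 0' >o && python3 ck.py && python3 -m jog '0 0 3 0; 0 0 5 0; 0 0 3 0; 0 0 0 0; 0 0 -0.5 0; 0 0 -1 0; 0 0 -1 0; 0 0 -1 0' >o && python3 ck.py && python3 -m jog '0 0 3 0; 0 0 5 0; 0 0 3 0; 0 0 0 0; 0 0 -0.5 0; 0 0 -1 0; 0 0 -1 0; 0 0 -1 0' >o && python3 ck.py && python3 -m jog '0 0 3 0; 0 0 5 0; 0 0 3 0; 0 0 0 0; 0 0 -0.5 0; 0 0 -1 0; 0 0 -1 0; 0 0 -1 0' >o && python3 ck.py && python3 -m jog '0 0 3 0; 0 0 5 0; 0 0 3 0; 0 0 0 0; 0 0 -0.5 0; 0 0 -1 0; 0 0 -1 0; 0 0 -1 0' >o && python3 ck.py && python3 -m jog '0 0 3 0; 0 0 5 0; 0 0 3 0; 0 0 0 0; 0 0 -0.5 0; 0 0 -1 0; 0 0 -1 0; 0 0 -1 0' >o && python3 ck.py
```

```text
t 20.45 y -0.0266 F [-0.2 -1.9 -2.7]False
```

```bash
sed -i 's/sys.exit(f<-2.8)/sys.exit(int(f<-2.8))/' ck.py
python3 -m jog '0 0 3 0; 0 0 5 0; 0 0 3 0; 0 0 0 0; 0 0 -0.5 0; 0 0 -1 0; 0 0 -1 0; 0 0 -1 0' >o && python3 ck.py && python3 -m jog '0 0 3 0; 0 0 5 0; 0 0 3 0; 0 0 0 0; 0 0 -0.5 0; 0 0 -1 0; 0 0 -1 0; 0 0 -1 0' >o && python3 ck.py && python3 -m jog '0 0 3 0; 0 0 5 0; 0 0 3 0; 0 0 0 0; 0 0 -0.5 0; 0 0 -1 0; 0 0 -1 0; 0 0 -1 0' >o && python3 ck.py && python3 -m jog '0 0 3 0; 0 0 5 0; 0 0 3 0; 0 0 0 0; 0 0 -0.5 0; 0 0 -1 0; 0 0 -1 0; 0 0 -1 0' >o && python3 ck.py
```

```text
t 21.45 y -0.0257 F [-0.1 -2.7 -2.6]
t 22.45 y -0.0247 F [-0.1 -2.7 -3.1]
t 23.45 y -0.0237 F [ 0.6 -2.5 -3.5]
t 24.45 y -0.0227 F [ 0.6 -1.6 -2.8]
```

```bash
sed -i 's/-2.8/-4.6/' ck.py
python3 -m jog '0 0 3 0; 0 0 5 0; 0 0 3 0; 0 0 0 0; 0 0 -0.5 0; 0 0 -1 0; 0 0 -1 0; 0 0 -1 0' >o && python3 ck.py && python3 -m jog '0 0 3 0; 0 0 5 0; 0 0 3 0; 0 0 0 0; 0 0 -0.5 0; 0 0 -1 0; 0 0 -1 0; 0 0 -1 0' >o && python3 ck.py && python3 -m jog '0 0 3 0; 0 0 5 0; 0 0 3 0; 0 0 0 0; 0 0 -0.5 0; 0 0 -1 0; 0 0 -1 0; 0 0 -1 0' >o && python3 ck.py && python3 -m jog '0 0 3 0; 0 0 5 0; 0 0 3 0; 0 0 0 0; 0 0 -0.5 0; 0 0 -1 0; 0 0 -1 0; 0 0 -1 0' >o && python3 ck.py && python3 -m jog '0 0 3 0; 0 0 5 0; 0 0 3 0; 0 0 0 0; 0 0 -0.5 0; 0 0 -1 0; 0 0 -1 0; 0 0 -1 0' >o && python3 ck.py && python3 -m jog '0 0 3 0; 0 0 5 0; 0 0 3 0; 0 0 0 0; 0 0 -0.5 0; 0 0 -1 0; 0 0 -1 0; 0 0 -1 0' >o && python3 ck.py
```

```text
t 25.45 y -0.0217 F [-0.3 -2.4 -3.5]
t 26.45 y -0.0207 F [-0.  -2.2 -3.5]
t 27.45 y -0.0197 F [ 0.6 -2.9 -2.1]
t 28.45 y -0.0187 F [-0.6 -1.7 -2.7]
t 29.45 y -0.0177 F [ 0.1 -3.1 -3. ]
t 30.45 y -0.0167 F [ 0.5 -1.4 -2.4]
```

```bash

python3 -m jog '0 0 3 0; 0 0 5 0; 0 0 3 0; 0 0 0 0; 0 0 -0.5 0; 0 0 -1 0; 0 0 -1 0; 0 0 -1 0' >o && python3 ck.py && python3 -m jog '0 0 3 0; 0 0 5 0; 0 0 3 0; 0 0 0 0; 0 0 -0.5 0; 0 0 -1 0; 0 0 -1 0; 0 0 -1 0' >o && python3 ck.py && python3 -m jog '0 0 3 0; 0 0 5 0; 0 0 3 0; 0 0 0 0; 0 0 -0.5 0; 0 0 -1 0; 0 0 -1 0; 0 0 -1 0' >o && python3 ck.py && python3 -m jog '0 0 3 0; 0 0 5 0; 0 0 3 0; 0 0 0 0; 0 0 -0.5 0; 0 0 -1 0; 0 0 -1 0; 0 0 -1 0' >o && python3 ck.py && python3 -m jog '0 0 3 0; 0 0 5 0; 0 0 3 0; 0 0 0 0; 0 0 -0.5 0; 0 0 -1 0; 0 0 -1 0; 0 0 -1 0' >o && python3 ck.py && python3 -m jog '0 0 3 0; 0 0 5 0; 0 0 3 0; 0 0 0 0; 0 0 -0.5 0; 0 0 -1 0; 0 0 -1 0; 0 0 -1 0' >o && python3 ck.py
```

```text
t 31.45 y -0.0157 F [-0.  -1.8 -2.7]
t 32.45 y -0.0147 F [ 0.3 -3.1 -3.2]
t 33.45 y -0.0137 F [ 0.6 -2.7 -3. ]
t 34.45 y -0.0127 F [-0.3 -2.8 -2.5]
t 35.45 y -0.0117 F [ 0.  -2.6 -3.1]
t 36.45 y -0.0107 F [ 0.3 -2.2 -3.5]
```

```bash

python3 -m jog '0 0 3 0; 0 0 5 0; 0 0 3 0; 0 0 0 0; 0 0 -0.5 0; 0 0 -1 0; 0 0 -1 0; 0 0 -1 0' >o && python3 ck.py && python3 -m jog '0 0 3 0; 0 0 5 0; 0 0 3 0; 0 0 0 0; 0 0 -0.5 0; 0 0 -1 0; 0 0 -1 0; 0 0 -1 0' >o && python3 ck.py && python3 -m jog '0 0 3 0; 0 0 5 0; 0 0 3 0; 0 0 0 0; 0 0 -0.5 0; 0 0 -1 0; 0 0 -1 0; 0 0 -1 0' >o && python3 ck.py && python3 -m jog '0 0 3 0; 0 0 5 0; 0 0 3 0; 0 0 0 0; 0 0 -0.5 0; 0 0 -1 0; 0 0 -1 0; 0 0 -1 0' >o && python3 ck.py && python3 -m jog '0 0 3 0; 0 0 5 0; 0 0 3 0; 0 0 0 0; 0 0 -0.5 0; 0 0 -1 0; 0 0 -1 0; 0 0 -1 0' >o && python3 ck.py && python3 -m jog '0 0 3 0; 0 0 5 0; 0 0 3 0; 0 0 0 0; 0 0 -0.5 0; 0 0 -1 0; 0 0 -1 0; 0 0 -1 0' >o && python3 ck.py
```

```text
t 37.45 y -0.0097 F [-0.9 -2.3 -2.5]
t 38.45 y -0.0087 F [-0.2 -2.3 -2.8]
t 39.45 y -0.0077 F [-0.2 -2.2 -2.9]
t 40.45 y -0.0067 F [ 0.4 -2.1 -2.1]
t 41.45 y -0.0057 F [-0.3 -2.9 -2.9]
t 42.45 y -0.0048 F [ 0.4 -2.3 -3.2]
```

```bash

python3 -m jog '0 0 3 0; 0 0 5 0; 0 0 3 0; 0 0 0 0; 0 0 -0.5 0; 0 0 -1 0; 0 0 -1 0; 0 0 -1 0' >o && python3 ck.py && python3 -m jog '0 0 3 0; 0 0 5 0; 0 0 3 0; 0 0 0 0; 0 0 -0.5 0; 0 0 -1 0; 0 0 -1 0; 0 0 -1 0' >o && python3 ck.py && python3 -m jog '0 0 3 0; 0 0 5 0; 0 0 3 0; 0 0 0 0; 0 0 -0.5 0; 0 0 -1 0; 0 0 -1 0; 0 0 -1 0' >o && python3 ck.py && python3 -m jog '0 0 3 0; 0 0 5 0; 0 0 3 0; 0 0 0 0; 0 0 -0.5 0; 0 0 -1 0; 0 0 -1 0; 0 0 -1 0' >o && python3 ck.py && python3 -m jog '0 0 3 0; 0 0 5 0; 0 0 3 0; 0 0 0 0; 0 0 -0.5 0; 0 0 -1 0; 0 0 -1 0; 0 0 -1 0' >o && python3 ck.py && python3 -m jog '0 0 3 0; 0 0 5 0; 0 0 3 0; 0 0 0 0; 0 0 -0.5 0; 0 0 -1 0; 0 0 -1 0; 0 0 -1 0' >o && python3 ck.py
```

```text
t 43.45 y -0.0038 F [ 0.3 -2.8 -3.1]
t 44.45 y -0.0027 F [ 0.3 -2.8 -3.9]
t 45.45 y -0.0018 F [ 0.1 -1.9 -3.3]
t 46.45 y -0.0008 F [ 0.4 -2.6 -4. ]
t 47.45 y 0.0002 F [-0.5 -2.  -3. ]
t 48.45 y 0.0010 F [-0.4 -5.6 -2.6]
```

Force jumped to 5.6 N and the tool lagged: it feels like the stop. I'll confirm with one tap only 0.3 mm further.

```bash

python3 -m jog '0 0 3 0; 0 0 5 0; 0 0 3 0; 0 0 1 0; 0 0 0 0; 0 0 -0.3 0; 0 0 -0.3 0; 0 0 -0.3 0' >o ; python3 ck.py
```

```text
t 49.45 y 0.0010 F [-0.8 -4.6 -2.5]
```

```bash

python3 -m jog '0 0 3 0; 0 0 5 0; 0 0 3 0; 0 0 1 0; 0 0 0 0; 0 0 -0.4 0; 0 0 -0.4 0; 0 0 -0.4 0' >o ; python3 ck.py; python3 -c "
from h import *
plan((0.5776,0.0010,.0144),-4.1)"
```

```text
t 50.45 y 0.0010 F [-1.8 -6.5 -2.9]
t 50.45 pos [0.5775 0.001  0.0143] jawaz -4.2 xdown [-0.    -0.002 -1.   ] q6 94 open 0.0110 F [-1.8 -6.5 -2.9]
  shift [-0.1  0.1  0. ] turn(tool x) -0.1
```

The tool has been held at y=.0010 over three taps of rising command, with 5–6.5 N (below 15 N), so the block is on the stop. I'll withdraw, lay the bar down and release.

```bash

python3 -m jog '0 0 6 0; 0 0 20 0; 0 0 40 0; 0 0 62 0; 0 0 84 0; 0 0 106 0; 0 0 122 0; 0 0 130 0' | tail -3; python3 -m jog '0 0 0 0; 0 0 0 0; 3 0 0 0; 6 0 0 0; 8.5 0 0 0; 10 0 0 0; 10 0 0 0; 10 0 0 0'; python3 -c "
from h import *
plan((.567,-.13,.0038),-4.1)"
```

```text
tcp_rot: [-166.5, 90.0, 99.3]
wrist_force: [-0.0, -0.6, -3.1]
opening: 0.0117
time: 52.45
ee_pos: [0.5684, -0.1277, 0.0045]
tcp_rot: [74.7, 90.0, -19.5]
wrist_force: [0.0, 0.5, -2.2]
opening: 0.0113
t 52.45 pos [ 0.5684 -0.1277  0.0045] jawaz -4.1 xdown [ 0. -0. -1.] q6 81 open 0.0113 F [ 0.   0.5 -2.2]
  shift [ 0.7 -1.3  2.4] turn(tool x) -0.0
```

Still about 0.5 mm up, so I'll lower a little more, open, and lift away backwards.

```bash

python3 -m jog '0.5 0 0 0; 0.7 0 0 0; 0.7 0 0 0; 0.7 0 0 0; 0.7 0 0 0; 0.7 0 0 0; 0.7 0 0 0; 0.7 0 0 0' | tail -2; python3 -m jog '0 0 0 0; 0 0 0 0; 0 0 0 0; 0 0 0 0; 0 0 0 0; 0 0 0 0; 0 0 0 0; 0 0 0 0' 0.5; python3 -m jog '-15 0 0 0; -35 0 0 0; -60 0 0 0; -90 0 0 0; -110 0 0 0; -130 0 10 0; -140 0 40 0; -140 0 70 0'; python3 -m jog '0 0 40 0; 0 0 80 0; 0 0 100 0; 0 0 100 0; 0 0 100 0; 0 0 100 0; 0 0 100 0; 0 0 100 0'; python3 - <<'E'
from h import *
c=snap('top');s=snap('side')
a=cv2.resize(c['color'][155:235,175:425,::-1],None,fx=3,fy=3,interpolation=cv2.INTER_CUBIC)
b=cv2.resize(s['color'][150:300,210:380,::-1],None,fx=2.3,fy=2.3,interpolation=cv2.INTER_CUBIC)
b=np.hstack([b,np.zeros((b.shape[0],a.shape[1]-b.shape[1],3),np.uint8)])
cv2.imwrite('pics/t6.png',np.vstack([a,b])[:600])
E
```

```text
wrist_force: [-0.6, -2.1, 2.0]
opening: 0.0113
time: 54.45
ee_pos: [0.5683, -0.1277, 0.0037]
tcp_rot: [-147.0, 90.0, 118.9]
wrist_force: [-0.3, 0.0, 0.0]
opening: 0.0428
time: 55.45
ee_pos: [0.5639, -0.1982, 0.1462]
tcp_rot: [74.3, 89.8, -19.8]
wrist_force: [-0.4, -1.0, -0.8]
opening: 0.0428
time: 56.45
ee_pos: [0.5562, -0.2968, 0.1438]
tcp_rot: [72.1, 90.0, -22.0]
wrist_force: [-0.2, 0.9, 0.1]
opening: 0.0426
```

View pics/t6.png

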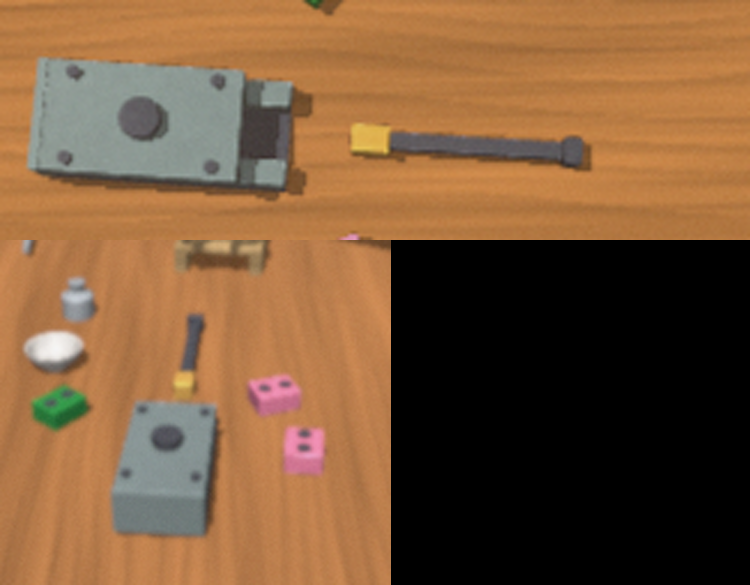

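The bar lies flat and clear of the bed: head at (370,139), knob at (572,150), apron edge at x≈293. The block is inside the slideway, the bystanders are undisturbed and the gripper is away from everything.

```bash
python3 -c "
from workcell import bot
print(bot.job_done())"
```

```text
the job is handed in; nothing more can be done
None
```

The job is done and handed in; the last move ended at 56.5 s of the 66 s allowed.

- **Bar:** I drew it out by its brass head, laid it down, then took it again by its handle, about 115 mm behind the face.
- **Tapping:** I tapped the block in with strokes of 9 mm or less, by estimate, then 1 mm strokes near the stop. I drew the bar back 5–8 mm between taps, so it stood clear of the block each time.
- **Feeling the stop:** Sliding force had been about 2–3 N. With the block's nose about 95 mm in, it rose to about 5–6.5 N. The tool then stayed at y = 0.0010 m through two more taps commanded 0.3 and 0.4 mm further, well below the 15 N at which the stop slips.
- **Last picture:** The bar lies flat about 45 mm clear of the bed and released. The block is no longer visible outside the mouth, the dish and weight look undisturbed, and the gripper touches nothing. The jar was outside the last crops, but the arm never went near it after the first high transit.

**Disagreement:** The first of those two confirming taps read 4.6 N, slightly below the tap before it (5.6 N). I put this down to sensor noise or a little give in the grip, because the tool position did not change and the next tap read 6.5 N. Force is only read at the end of each move, so brief peaks were not seen.

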